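Dock the grinding cup and hold it at pulse

ROBOT

A 6-joint arm with a two-finger parallel gripper is mounted at the origin on a cart in front of the work surface, level with it; the furniture and walls round the work are solid. World frame = base frame: x ahead of the robot, y to its left, z up, the work surface at z = 0. Lengths are in mm, angles in rad, forces in N, time in s.
With the tool pointing down it reaches from about 325 to 750 mm from the base axis. Payload 7.6 kg.
Tool frame: the origin (TCP) lies at the very end of the fingers, on their centre line; the grasp point (between the pads) lies 19 mm behind it; z points along the fingers, y is the line along which they close (so a half turn about z gives the same grasp; the last joint's range is limited). The gripper opens to 85 mm and grips with 20 to 120 N. Pads are 22 mm wide; open, the fingers measure 114 mm over their backs; the gripper's body (76 mm by 85 mm) begins 54 mm behind the grasp point. The pads swing forward as they close: fully open they stand 13 mm farther back than shut.
Start: joints at [1.167, 0.052, 1.401, -0, 1.689, -0.07], TCP at [171.993, 496.049, 231.323] pointing down, gripper open.
Joint ranges: [-2.9, 2.9], [-0.91, 2.17], [0.12, 2.37], [-1.06, 4.2], [0.26, 2.73], [-2.93, 2.93]. Speed limits (rad/s): [2.57, 2.57, 3.01, 3.14, 3.14, 3.14].

INTERFACE

Orientations are given as a 3x3 rotation matrix whose columns are the frame's x, y, z axes.
In Python, from bench import bot gives the robot as it stands. The module is installed in compiled form; this text tells all that it offers.
- The arm moves only by the tool send_rows, never from a script. Its argument "commands" is a list of rows, each a list of 7 numbers: the shift along the tool's x, y, z normalised to -1 to 1, where 1 is 100 cm, then the turn, a rotation vector about the tool's x, y, z normalised to -1 to 1, where 1 is 360 degrees, then the opening in per cent of the stroke, from 0 (shut) to 100 (fully open). A call has 1 to 20 rows; each row shifts and turns the commanded pose from where the row before left it, along the tool's axes as they then stand; what a row does not reach is not made up. A row lasts 1/8 s, in which the tool goes at most 62.5 mm and 10.7 degrees, less where a joint would pass 70% of its speed; a pose out of reach is approached as far as the arm can. A call with a number of a shift or a turn outside -1 to 1 is refused whole. A call with a gripper value outside its range is refused whole. The fingers move at their own pace and stop on an object; "squeeze" is the grip in N (left out, the last holds). Time passes only in rows, so rows that do not move let the fingers close. It gives the time, the measured TCP pose, the force, the opening and the grip force at its end, in the units of the state.
- bot.observe(): the state, without advancing time (a new reading comes with each control period).
- bot.read_camera(name): name is "scene" or "top" or "wrist"; returns the picture (400x640x3 uint8, blue, green, red); there is no depth.
- bot.camera_params(name): a dict with "fx", "fy", "cx", "cy" (pixels), "T" (4x4, takes a point from camera to world coordinates); the wrist camera has in their place "hand_eye" (4x4, takes a point from camera to tool coordinates, whose origin is the TCP and whose axes are the flange's). Camera axes: x right, y down, z forward; pixel columns grow to the right and rows downward; lengths in mm; the calibration is good to about 2 mm. A picture is of the moment at which its call begins: read the wrist's pose just before it. camera_params takes no time and is no camera call.
- bot.sign_off(): hands the job in; it is judged then, once.
The state is a dict: "t": time; "joint_pos": joint angles; "qd": joint speeds; "tau": joint torques, N m; "tcp_pos": TCP position; "eef_rot": TCP orientation; "force": force on the tool from outside, world axes, zero at the start; "ft_torque": the same for the moment, N m; "opening": finger opening in mm; "finger_force": force on a finger pad.
Only numpy, scipy, OpenCV 4.12 (cv2) and the standard library are available. Lean on these libraries where they do the work, as an engineer would, in place of code of your own. Each camera call takes 0.05 s, during which the arm holds its last target. There are 200 camera calls.

TASK

Lift the smoked cover of the spice grinder by its bow handle until it rests open on its stop and let go of it; then take the steel grinding cup, keep it upright, set it fully home in the dock with its three lugs down through the three notches, and turn it clockwise (seen from above) about 30 degrees, half-way to the lock, so that its white ribs stand at the orange pulse marks. Pulse is sprung and the cup would turn back by itself, so finish while still gripping it there, and never turn it on to the red marks where it clicks into lock; leave the bottle, the jigger and the salt box where they are.

Things in the scene. Friction and masses are not known exactly. Their poses are not given: they have to be found in the camera images.
- grinder: Spice grinder: fixed black and steel motor base, 75 mm high to its deck; origin under the dock's axis, x from front to hinge, z up. It reaches from 86 mm (knob 96) in front (-x) of the origin to 92 mm behind, 82 mm to either side. On the deck: a dark collar 101 mm across, 18 mm high, with a round opening 71 mm across; in it a spindle 22 mm across, 11 mm high, which the hollow cup clears
- dock (a point): On the dock's axis at its floor (the deck, 75 mm up); axes as the grinder's. The collar's roof, 12 to 18 mm above the floor, has three notches 14 mm wide, to radius 42 mm, at 0, 120 and 240 degrees from x (white ticks). Orange dots lie 30 degrees clockwise of them (pulse), red ones 62 (lock). Lugs turn clockwise only, under the roof; a bump is felt at 39 degrees, the lock clicks near 60
- switch_ring (a joint): Turn of the sprung switch ring inside the collar (rad, clockwise from above). 0 at rest; the lugs, if centred in the notches, meet it after 6 degrees (0.1 rad) of cup turn and push it on: it reads the cup's turn less 0.1, about 0.42 at the orange pulse marks, 1.0 in lock. The spring resists with 0.16 N m at 0, 0.21 N m at pulse, and turns a released cup back
- cover_handle (a point): Middle of the grip bar of the cover's bow handle: a steel bar 10 mm thick, level, along the grinder's y axis, free over 60 mm, 43 mm (38 mm clear) in front of the cover's front edge and 104 mm above the stand while closed. The axes are the cover's, and turn with it
- cover_hinge (a point): Middle of the cover's hinge line, which runs along the y axis of this point, 75 mm behind the dock's axis and 81 mm above the stand. The closed handle bar lies 177 mm in front of it and 23 mm above it. The cover is a smoked clear hood, 124 x 136 mm, 26 mm deep, 0.25 kg
- cover (a joint): Opening angle of the cover: 0 closed, grows as the handle rises and goes over to the back, 1.8 rad on its stop. Below about 1.3 rad it falls shut, above about 1.5 rad it falls open onto the stop by itself
- cup_center (a point): Centre of the grinding cup, half-way up its axis (61 mm above its underside). Steel, 60 mm across, 122 mm high, closed top, 0.32 kg; it stands on a black skirt (64 mm across, lowest 34 mm, tapered foot, hollow below). z up. Three alike lugs at 0, 120, 240 degrees from x: 8 mm wide, to radius 39.5 mm, 4 to 10 mm above the underside. Grip the plain steel, 40 to 116 mm up
- cup: The same cup; origin at the centre of its underside, axes as above. A white rib on the skirt stands above each lug, and a black line on the top points to each
- bitters: Bystander: brown bitters bottle with a yellow cap, 47 mm across, 138 mm high, origin at its underside; stays where it is
- jigger: Bystander: steel double-cone jigger, 41 mm across, 97 mm high, origin at its underside; stays where it is
- salt: Bystander: round wooden salt box, 70 mm across, 67 mm high, origin at its underside; stays where it is
There are look-alikes about, which are no part of the job. What is shaped like the cup but pink or turquoise is not meant.

How it is judged:
By the outcome, as a careful person would: the job done as asked, in the order asked, and still so for the second after the job is handed in, while the arm keeps its last pose, push and grip.
It also fails if it takes over 58 s, if anything falls off the work surface, if the arm or the gripper's body presses on something with over 40 N, if the wrist force passes 120 N, or if a joint passes its speed limit or range.

## Working session

There is one attempt and no reset: what is moved stays moved. The work goes in short steps, Python scripts to look and compute and a tool call to move; the robot and the scene stay as the last step left them, time stands still between calls to the robot, and variables do not carry over. Pictures are saved under pics/ and viewed, at most 10 in all, crops included, and the job is handed in when it is done.

Besides the shell and the picture viewer there is one more tool, called after "Call:" as name([rows], argument=value, ...), one row to a line, values as JSON. send_rows: Moves the arm, as the interface text tells. Scaled input: -1 to 1 covers 100 cm each way for a shift and 360 degrees each way for a turn. Its arguments: {"type":"object","properties":{"commands":{"type":"array","items":{"type":"array","items":{"type":"number"}}},"squeeze":{"type":"number"}},"required":["commands"]}

```bash
mkdir -p pics; python3 - <<'E'
from bench import bot
import cv2,numpy as np
np.set_printoptions(precision=3,suppress=True)
s=bot.observe();print(s['t'],s['tcp_pos'],s['eef_rot'],s['opening'])
for n in ['scene','top','wrist']:
    cv2.imwrite(f'pics/{n}0.png',bot.read_camera(n)); print(n,bot.camera_params(n))
E
```

```text
0.0 [171.859 495.742 230.448] [[-0.945  0.328 -0.001]
 [ 0.328  0.945 -0.001]
 [ 0.    -0.002 -1.   ]] 85.20278355410858
scene {'fx': 385.3810467061758, 'fy': 385.3810467061758, 'cx': 319.73179530090107, 'cy': 205.75793636125107, 'T': array([[  -0.893,   -0.368,    0.26 ,  258.624],
       [  -0.45 ,    0.735,   -0.508,  436.548],
       [  -0.004,   -0.57 ,   -0.821, 1008.09 ],
       [   0.   ,    0.   ,    0.   ,    1.   ]])}
top {'fx': 507.45889187042644, 'fy': 507.45889187042644, 'cx': 325.6847850926728, 'cy': 200.67016372463075, 'T': array([[   0.012,   -0.994,    0.109,  408.372],
       [  -1.   ,   -0.012,    0.004, -129.099],
       [  -0.003,   -0.109,   -0.994, 1330.573],
       [   0.   ,    0.   ,    0.   ,    1.   ]])}
wrist {'fx': 295.2093090298677, 'fy': 295.2093090298677, 'cx': 317.6206989240996, 'cy': 192.87943586229846, 'hand_eye': array([[  -0.   ,   -0.949,   -0.314,   80.761],
       [   1.   ,   -0.   ,   -0.   ,    0.921],
       [   0.   ,   -0.314,    0.949, -142.69 ],
       [   0.   ,    0.   ,    0.   ,    1.   ]])}
```

View pics/scene0.png

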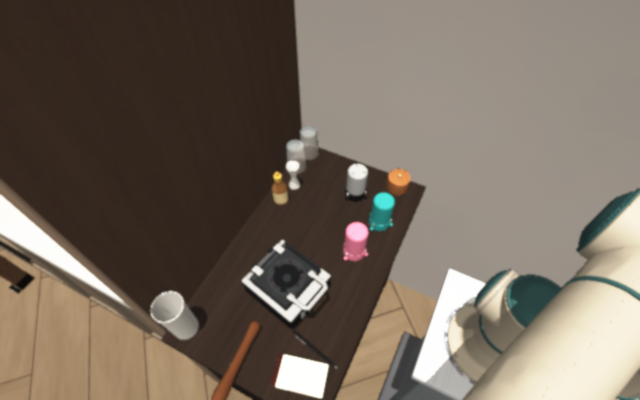

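View pics/top0.png

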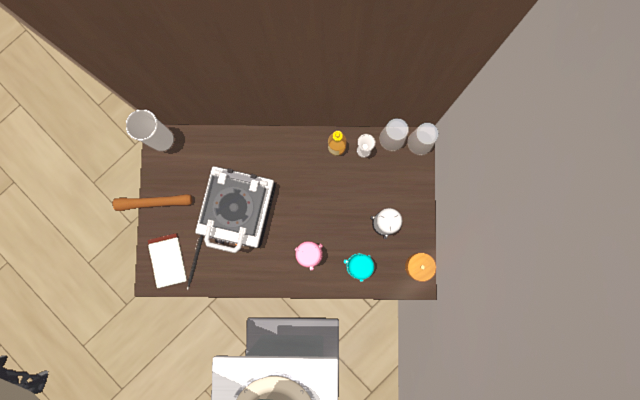

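Top view: grinder collar near (233,207), handle bar near (223,247), steel cup near (388,222), bottle (338,143), jigger (366,146), salt (422,267). The pink (309,254) and turquoise (360,266) cups aren't meant. I'll enlarge the grinder and the cup next.

```bash
cat > h.py <<'E'
from bench import bot
import cv2,numpy as np
np.set_printoptions(precision=3,suppress=True)
def cam(n):
    p=bot.camera_params(n)
    if n=='wrist':
        s=bot.observe();T=np.eye(4);T[:3,:3]=s['eef_rot'];T[:3,3]=s['tcp_pos'];p['T']=T@p['hand_eye']
    return p
def ray(p,u,v,z):
    d=p['T'][:3,:3]@np.array([(u-p['cx'])/p['fx'],(v-p['cy'])/p['fy'],1]);o=p['T'][:3,3]
    return o+d*(z-o[2])/d[2]
def proj(p,X):
    c=p['T'][:3,:3].T@(np.array(X)-p['T'][:3,3]);return np.array([p['fx']*c[0]/c[2]+p['cx'],p['fy']*c[1]/c[2]+p['cy']])
E
python3 - <<'E'
from h import *
im=cv2.imread('pics/top0.png')
a=cv2.resize(im[160:260,185:285],(400,400),interpolation=cv2.INTER_CUBIC)
b=cv2.resize(im[195:245,363:413],(400,400),interpolation=cv2.INTER_CUBIC)
cv2.imwrite('pics/c.png',np.hstack([a,b]))
p=cam('top')
for n,u,v,z in [('collar',233,207,93),('handle',223,247,104),('cup',388,222,122),('pink',309,254,122),('turq',360,266,122),('salt',422,267,67),('bot',338,136,138),('jig',366,141,97)]: print(n,ray(p,u,v,z))
E
```

```text
collar [525.913 102.818  93.   ]
handle [427.816 121.756 104.   ]
cup [ 491.609 -273.466  122.   ]
pink [413.471 -86.303 122.   ]
turq [ 386.736 -207.215  122.   ]
salt [ 385.158 -363.778   67.   ]
bot [ 695.581 -151.995  138.   ]
jig [ 693.612 -222.247   97.   ]
```

View pics/c.png

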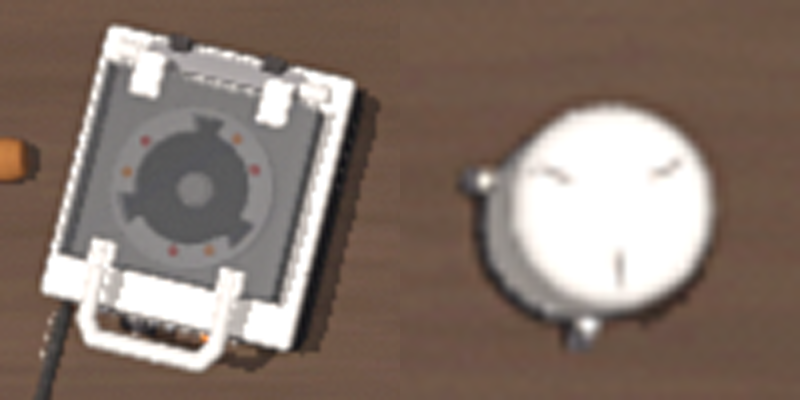

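```bash
cat >> h.py <<'E'
from scipy.spatial.transform import Rotation as R
def down(yaw):  # tool down, y axis at yaw deg
    a=np.radians(yaw);y=np.array([np.cos(a),np.sin(a),0]);z=np.array([0,0,-1.]);return np.c_[np.cross(y,z),y,z]
def rows(path,op,start=None):
    """path: list of (pos,Rot,n)"""
    s=bot.observe();p,Q=(s['tcp_pos'],s['eef_rot']) if start is None else start
    p=np.array(p,float);out=[]
    for tp,tq,n in path:
        tp=np.array(tp,float);w=R.from_matrix(Q.T@tq).as_rotvec();p0=p.copy();Q0=Q
        for i in range(1,n+1):
            Qn=Q0@R.from_rotvec(w*i/n).as_matrix();pn=p0+(tp-p0)*i/n
            d=np.round(Q.T@(pn-p)/1000,4);r=np.round(R.from_matrix(Q.T@Qn).as_rotvec()/(2*np.pi),4)
            out.append(list((d+0.).tolist())+list((r+0.).tolist())+[op])
            p=p+Q@d*1000;Q=Q@R.from_rotvec(r*2*np.pi).as_matrix()
    print(str(out).replace(' ',''));return p,Q
E
python3 - <<'E'
from h import *
rows([([426,123,170],down(-11.5),10)],47)
E
```

```text
[[-0.0362,-0.0269,0.0061,0.0,0.0,0.0229,47],[-0.0397,-0.0214,0.0061,0.0,0.0,0.0229,47],[-0.0424,-0.0155,0.0061,0.0,0.0,0.0228,47],[-0.0441,-0.0093,0.0061,-0.0001,0.0001,0.0229,47],[-0.0451,-0.0029,0.006,0.0,0.0,0.0229,47],[-0.0449,0.0036,0.0061,0.0,0.0,0.0229,47],[-0.044,0.0101,0.0061,0.0,0.0,0.0229,47],[-0.0421,0.0162,0.006,0.0,0.0,0.0229,47],[-0.0394,0.0221,0.0061,-0.0001,0.0,0.0228,47],[-0.0358,0.0275,0.0061,0.0,0.0,0.0229,47]]
```

Call:
send_rows([
  [-0.0362,-0.0269,0.0061,0,0,0.0229,47],
  [-0.0397,-0.0214,0.0061,0,0,0.0229,47],
  [-0.0424,-0.0155,0.0061,0,0,0.0228,47],
  [-0.0441,-0.0093,0.0061,-0.0001,0.0001,0.0229,47],
  [-0.0451,-0.0029,0.006,0,0,0.0229,47],
  [-0.0449,0.0036,0.0061,0,0,0.0229,47],
  [-0.044,0.0101,0.0061,0,0,0.0229,47],
  [-0.0421,0.0162,0.006,0,0,0.0229,47],
  [-0.0394,0.0221,0.0061,-0.0001,0,0.0228,47],
  [-0.0358,0.0275,0.0061,0,0,0.0229,47],
  [0,0,0,0,0,0,47],
], squeeze=25)

```text
t: 1.52
tcp_pos: [426.7, 121.1, 169.4]
eef_rot: [[0.204, 0.979, -0.001], [0.979, -0.204, 0.0], [0.0, -0.001, -1.0]]
force: [-0.4, 0.6, 1.1]
opening: 39.9
finger_force: 0.0
```

```bash
python3 - <<'E'
from h import *
s=bot.observe();print(s['t'],s['tcp_pos'],s['eef_rot'],s['opening'],s['joint_pos'])
p=cam('wrist');im=bot.read_camera('wrist');cv2.imwrite('pics/w1.png',im);np.save('w1T.npy',p['T'])
ex=np.array([np.cos(np.radians(-11.5)),np.sin(np.radians(-11.5)),0]);ey=np.array([-ex[1],ex[0],0])
d=np.array([525.9,102.8,0])
for x,y,z in [(-102,0,104),(-102,30,104),(-102,-30,104),(0,0,93)]: print(proj(p,d+x*ex+y*ey+[0,0,z]))
E
```

```text
1.525 [426.73  121.109 169.423] [[ 0.204  0.979 -0.001]
 [ 0.979 -0.204  0.   ]
 [ 0.    -0.001 -1.   ]] 39.89930144407697 [ 0.193 -0.154  1.723  0.     1.573  0.399]
[316.191 206.541]
[315.909 167.68 ]
[316.45  242.253]
[445.559 200.901]
```

View pics/w1.png

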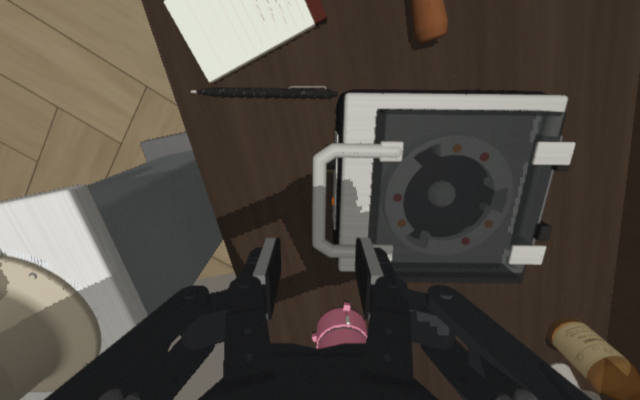

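Wrist view: the bar is at column 322, about rows 152–252, the bow ends are at rows 150 and 252, and the spindle is at (442,194). The pads are at columns 270 and 365.

```bash
python3 - <<'E'
from h import *
p=bot.camera_params('wrist');p['T']=np.load('w1T.npy')
h=ray(p,321,201,104);d=ray(p,442,194,86)
print('bar',ray(p,321,165,104),h,ray(p,321,240,104),'spindle',d,d-h,np.linalg.norm((d-h)[:2]),np.degrees(np.arctan2(*(d-h)[[1,0]])))
# notches at collar roof, spindle: dark mask of opening
im=cv2.imread('pics/w1.png');c=im[90:290,340:580];hsv=cv2.cvtColor(c,cv2.COLOR_BGR2HSV)
for n,lo,hi in [('or',(8,90,80),(22,255,255)),('red1',(0,80,60),(6,255,255)),('red2',(170,60,60),(180,255,255))]:
    m=cv2.inRange(hsv,np.array(lo),np.array(hi));k,_,st,ce=cv2.connectedComponentsWithStats(m)
    for i in range(1,k):
        if st[i,4]>4:
            q=ce[i]+[340,90];X=ray(p,*q,93);v=X-d;print(n,q,st[i,4],X,np.hypot(*v[:2]),np.degrees(np.arctan2(v[1],v[0])))
E
```

```text
bar [435.924 153.717 104.   ] [430.388 126.741 104.   ] [423.861  94.933 104.   ] spindle [526.154 106.222  86.   ] [ 95.766 -20.519 -18.   ] 97.93904702901482 -12.09329780334184
red1 [484.271 156.729] 48 [556.907 132.343  93.   ] 40.34975932327931 40.343018107903085
red1 [397.276 197.207] 29 [488.992 113.668  93.   ] 37.90032666324099 168.66971603120786
red1 [465.261 240.652] 23 [539.329  64.36   93.   ] 43.886557864350934 -72.52987477252562
red2 [397.667 200.167] 6 [488.993 111.147  93.   ] 37.48573823019952 172.45106783337772
red2 [465.143 240.714] 14 [539.23   64.322  93.   ] 43.89313520124868 -72.66710905232587
```

```bash
python3 - <<'E'
from h import *
print(bot.observe()['tcp_pos'])
rows([([429,125.5,110],down(-12.2),4),([429,125.5,87],down(-12.2),3)],47)
E
```

```text
[426.244 122.348 169.774]
[[0.0009,0.0005,0.0149,0.0,0.0,0.0004,47],[0.0009,0.0006,0.015,-0.0001,-0.0001,0.0004,47],[0.0009,0.0005,0.0149,0.0,0.0,0.0004,47],[0.0009,0.0005,0.015,0.0,0.0,0.0005,47],[0.0,0.0,0.0077,0.0,0.0,0.0,47],[0.0,0.0,0.0076,0.0,0.0,0.0,47],[0.0,0.0,0.0077,0.0,0.0,0.0,47]]
```

Call:
send_rows([
  [0.0009,0.0005,0.015,0,0,0.0004,47],
  [0.0009,0.0006,0.015,0,0,0.0004,47],
  [0.0009,0.0005,0.015,0,0,0.0004,47],
  [0.0009,0.0005,0.015,0,0,0.0005,47],
  [0,0,0.0077,0,0,0,47],
  [0,0,0.0076,0,0,0,47],
  [0,0,0.0077,0,0,0,47],
  [0,0,0,0,0,0,47],
  [0,0,0,0,0,0,0],
  [0,0,0,0,0,0,0],
  [0,0,0,0,0,0,0],
  [0,0,0,0,0,0,0],
  [0,0,0,0,0,0,0],
], squeeze=25)

```text
t: 3.2
tcp_pos: [428.7, 126.6, 87.7]
eef_rot: [[0.21, 0.978, 0.0], [0.978, -0.21, 0.001], [0.001, -0.0, -1.0]]
force: [-5.5, 0.6, 5.5]
opening: 9.0
finger_force: 25.1
```

```bash
python3 - <<'E'
from h import *
s=bot.observe();print(s['tcp_pos'],s['force'],ray(cam('top'),300,125,0))
ex=np.array([.9774,-.2113,0]);p0=s['tcp_pos'];a0=np.radians(7.4)
f=lambda t:p0+178.5*((np.cos(a0)-np.cos(a0+t))*ex+np.array([0,0,np.sin(a0+t)-np.sin(a0)]))
ts=np.linspace(0,1.72,29)[1:]
st=rows([(f(t),s['eef_rot'],1) for t in ts[:14]],0)
st=rows([(f(t),s['eef_rot'],1) for t in ts[14:]],0,st);print(st)
E
```

```text
[428.697 126.605  87.739] [-5.471  0.647  5.47 ] [757.75  -52.456   0.   ]
[[0.0,0.0017,-0.0108,0.0,0.0,0.0,0],[0.0,0.0024,-0.0107,0.0,0.0,0.0,0],[0.0,0.0031,-0.0105,0.0,0.0,0.0,0],[0.0,0.0037,-0.0104,0.0,0.0,0.0,0],[0.0,0.0043,-0.01,0.0,0.0,0.0,0],[0.0,0.005,-0.0098,0.0,0.0,0.0,0],[0.0,0.0055,-0.0095,0.0,0.0,0.0,0],[0.0,0.0061,-0.0091,0.0,0.0,0.0,0],[0.0,0.0066,-0.0087,0.0,0.0,0.0,0],[0.0,0.0072,-0.0083,0.0,0.0,0.0,0],[0.0,0.0076,-0.0079,0.0,0.0,0.0,0],[0.0,0.0082,-0.0073,0.0,0.0,0.0,0],[0.0,0.0085,-0.0069,0.0,0.0,0.0,0],[0.0,0.009,-0.0063,0.0,0.0,0.0,0]]
[[0.0,0.0094,-0.0057,0.0,0.0,0.0,0],[0.0,0.0096,-0.0052,0.0,0.0,0.0,0],[0.0,0.01,-0.0045,0.0,0.0,0.0,0],[0.0,0.0102,-0.004,0.0,0.0,0.0,0],[0.0,0.0105,-0.0033,0.0,0.0,0.0,0],[-0.0001,0.0106,-0.0026,0.0,0.0,0.0,0],[0.0,0.0108,-0.002,0.0,0.0,0.0,0],[0.0,0.0109,-0.0013,0.0,0.0,0.0,0],[0.0,0.0109,-0.0007,0.0,0.0,0.0,0],[0.0,0.011,0.0,0.0,0.0,0.0,0],[0.0,0.0109,0.0007,0.0,0.0,0.0,0],[-0.0001,0.0109,0.0014,0.0,0.0,0.0,0],[0.0,0.0108,0.002,0.0,0.0,0.0,0],[0.0,0.0106,0.0027,0.0,0.0,0.0,0]]
(array([649.634,  78.848, 236.379]), array([[ 0.21 ,  0.978,  0.   ],
       [ 0.978, -0.21 ,  0.001],
       [ 0.001, -0.   , -1.   ]]))
```

Call:
send_rows([
  [0,0.0017,-0.0108,0,0,0,0],
  [0,0.0024,-0.0107,0,0,0,0],
  [0,0.0031,-0.0105,0,0,0,0],
  [0,0.0037,-0.0104,0,0,0,0],
  [0,0.0043,-0.01,0,0,0,0],
  [0,0.005,-0.0098,0,0,0,0],
  [0,0.0055,-0.0095,0,0,0,0],
  [0,0.0061,-0.0091,0,0,0,0],
  [0,0.0066,-0.0087,0,0,0,0],
  [0,0.0072,-0.0083,0,0,0,0],
  [0,0.0076,-0.0079,0,0,0,0],
  [0,0.0082,-0.0073,0,0,0,0],
  [0,0.0085,-0.0069,0,0,0,0],
  [0,0.009,-0.0063,0,0,0,0],
], squeeze=25)

```text
t: 4.95
tcp_pos: [506.4, 109.6, 216.3]
eef_rot: [[0.21, 0.978, 0.003], [0.978, -0.21, 0.001], [0.001, 0.002, -1.0]]
force: [-7.6, 0.7, 8.1]
opening: 9.2
finger_force: 25.2
```

Call:
send_rows([
  [0,0.0094,-0.0057,0,0,0,0],
  [0,0.0096,-0.0052,0,0,0,0],
  [0,0.01,-0.0045,0,0,0,0],
  [0,0.0102,-0.004,0,0,0,0],
  [0,0.0105,-0.0033,0,0,0,0],
  [0,0.0106,-0.0026,0,0,0,0],
  [0,0.0108,-0.002,0,0,0,0],
  [0,0.0109,-0.0013,0,0,0,0],
  [0,0.0109,-0.0007,0,0,0,0],
  [0,0.011,0,0,0,0,0],
  [0,0.0109,0.0007,0,0,0,0],
  [0,0.0109,0.0014,0,0,0,0],
  [0,0.0108,0.002,0,0,0,0],
  [0,0.0106,0.0027,0,0,0,0],
  [0,0,0,0,0,0,0],
], squeeze=25)

```text
t: 6.82
tcp_pos: [650.5, 78.6, 235.3]
eef_rot: [[0.21, 0.978, 0.0], [0.978, -0.21, 0.001], [0.001, 0.0, -1.0]]
force: [-1.8, -4.8, -0.6]
opening: 9.0
finger_force: 26.0
```

Call:
send_rows([
  [0,0,0,0,0,0,30],
  [0,0,0,0,0,0,30],
  [0,0,-0.01,0,0,0,30],
  [0,0,-0.02,0,0,0,30],
  [0,0,-0.03,0,0,0,30],
  [0,0,-0.03,0,0,0,30],
  [0,0,0,0,0,0,30],
], squeeze=25)

```text
t: 7.7
tcp_pos: [650.2, 79.2, 330.5]
eef_rot: [[0.209, 0.978, 0.008], [0.978, -0.209, 0.002], [0.003, 0.007, -1.0]]
force: [0.6, 0.0, 0.4]
opening: 25.7
finger_force: 0.0
```

```bash
python3 - <<'E'
from h import *
s=bot.observe();print(s['t'],s['tcp_pos'],s['force'],s['joint_pos'])
a=bot.read_camera('top');b=bot.read_camera('scene')
cv2.imwrite('pics/c2.png',np.hstack([cv2.resize(a[110:280,170:420],None,fx=1.6,fy=1.6),cv2.resize(b[150:286,210:410],None,fx=2,fy=2)]))
E
```

```text
7.7 [650.243  79.178 330.455] [0.56  0.005 0.389] [0.064 0.444 0.746 0.001 1.944 0.275]
```

View pics/c2.png

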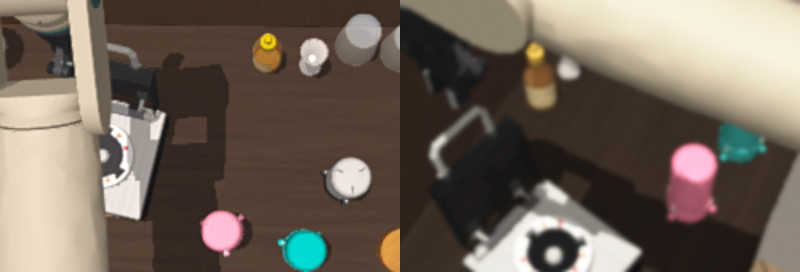

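Left panel: the arm hides most of the cover. Right panel: the cover stands upright, leaning back, with its handle near (465,140), and the fingers are clear. The bystanders look undisturbed. Next is a look at the cup from above.

```bash
python3 - <<'E'
from h import *
print(ray(cam('top'),389.5,220.6,122))
rows([([600,-50,310],down(15),5),([493,-275,200],down(50),7)],100)
E
```

```text
[ 494.996 -277.047  122.   ]
[[-0.0273,-0.0043,0.0032,0.0,0.0,-0.0151,100],[-0.0268,-0.0069,0.0031,0.0001,-0.0001,-0.015,100],[-0.026,-0.0094,0.0032,0.0,0.0,-0.0151,100],[-0.025,-0.0118,0.0032,0.0,0.0,-0.015,100],[-0.0238,-0.0141,0.0032,0.0001,-0.0001,-0.0151,100],[-0.0271,-0.0231,0.0157,0.0,0.0,-0.0139,100],[-0.0249,-0.0254,0.0158,0.0,0.0,-0.0139,100],[-0.0227,-0.0274,0.0157,0.0,0.0,-0.0138,100],[-0.0202,-0.0293,0.0157,0.0,0.0,-0.0139,100],[-0.0175,-0.031,0.0157,0.0,0.0,-0.0139,100],[-0.0148,-0.0323,0.0158,0.0,0.0,-0.0139,100],[-0.0119,-0.0336,0.0157,0.0,0.0,-0.0139,100]]
```

Call:
send_rows([
  [-0.0273,-0.0043,0.0032,0,0,-0.0151,100],
  [-0.0268,-0.0069,0.0031,0.0001,-0.0001,-0.015,100],
  [-0.026,-0.0094,0.0032,0,0,-0.0151,100],
  [-0.025,-0.0118,0.0032,0,0,-0.015,100],
  [-0.0238,-0.0141,0.0032,0.0001,-0.0001,-0.0151,100],
  [-0.0271,-0.0231,0.0157,0,0,-0.0139,100],
  [-0.0249,-0.0254,0.0158,0,0,-0.0139,100],
  [-0.0227,-0.0274,0.0157,0,0,-0.0138,100],
  [-0.0202,-0.0293,0.0157,0,0,-0.0139,100],
  [-0.0175,-0.031,0.0157,0,0,-0.0139,100],
  [-0.0148,-0.0323,0.0158,0,0,-0.0139,100],
  [-0.0119,-0.0336,0.0157,0,0,-0.0139,100],
  [0,0,0,0,0,0,100],
  [0,0,0,0,0,0,100],
])

```text
t: 9.55
tcp_pos: [492.9, -274.5, 199.6]
eef_rot: [[-0.765, 0.643, -0.001], [0.643, 0.765, 0.001], [0.001, -0.0, -1.0]]
force: [0.0, -0.4, 0.2]
opening: 85.1
finger_force: 0.0
```

```bash
python3 - <<'E'
from h import *
s=bot.observe();print(s['t'],s['tcp_pos'],s['eef_rot'],s['joint_pos'])
p=cam('wrist');im=bot.read_camera('wrist');np.save('w2T.npy',p['T'])
cv2.imwrite('pics/w2full.png',im)
t=bot.read_camera('top');cv2.imwrite('pics/top2.png',t)
g=cv2.resize(t[155:265,180:280],None,fx=4,fy=4,interpolation=cv2.INTER_CUBIC)[:400]
cv2.imwrite('pics/w2.png',np.hstack([im[:, 100:500],g]))
print(proj(p,[494,-276,122]),proj(p,[494,-276,0]))
E
```

```text
9.55 [ 492.852 -274.501  199.635] [[-0.765  0.643 -0.001]
 [ 0.643  0.765  0.001]
 [ 0.001 -0.    -1.   ]] [-0.574  0.174  1.332 -0.     1.637 -1.445]
[316.187 204.893] [316.65  168.821]
```

View pics/w2.png

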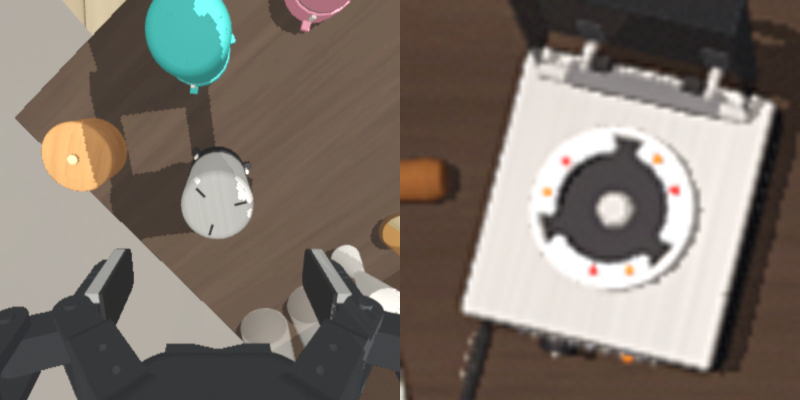

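The cup's top centre is near (317,205), with its black lines near (301,193), (341,204) and (311,230). The dock is now uncovered in the top view: white collar, three notches, orange and red dots. I'll measure both.

```bash
python3 - <<'E'
from h import *
p=bot.camera_params('wrist');p['T']=np.load('w2T.npy');im=cv2.imread('pics/w2full.png')
g=cv2.cvtColor(im,cv2.COLOR_BGR2GRAY)
disk=np.zeros_like(g);cv2.circle(disk,(317,205),31,255,-1)
m=((cv2.morphologyEx(g,cv2.MORPH_BLACKHAT,np.ones((9,9)))>35)&(disk>0)).astype(np.uint8)
k,_,st,ce=cv2.connectedComponentsWithStats(m);L=[]
lab=_
for i in range(1,k):
    if st[i,4]>8:
        X=ray(p,*ce[i],122);pts=np.argwhere(lab==i)[:,::-1]
        W=np.array([ray(p,u,v,122)[:2] for u,v in pts]);vx,vy,_a,_b=cv2.fitLine(W.astype(np.float32),cv2.DIST_L2,0,.01,.01).ravel()
        L.append(X);print(ce[i],st[i,4],X,np.degrees(np.arctan2(vy,vx))%180)
L=np.array(L);c=L.mean(0);print('cup',c,[np.hypot(*(x-c)[:2]) for x in L],[np.degrees(np.arctan2(*(x-c)[[1,0]])) for x in L])
# dock from top dots
p=cam('top');t=cv2.imread('pics/top2.png')
hsv=cv2.cvtColor(t,cv2.COLOR_BGR2HSV);c0=np.array([233.5,207])
D=[]
m=((hsv[...,1]>90)&(hsv[...,2]>120)).astype(np.uint8);k,lab,st,ce=cv2.connectedComponentsWithStats(m)
for i in range(1,k):
    if np.hypot(*(ce[i]-c0))<22: 
        u,v=ce[i].astype(int);X=ray(p,*ce[i],93);D.append(X);print(ce[i],st[i,4],hsv[v,u],X)
D=np.array(D);c=D.mean(0);print('dock',c,[(round(np.hypot(*(x-c)[:2]),1),round(np.degrees(np.arctan2(*(x-c)[[1,0]])),1)) for x in D])
E
```

```text
[300.163 192.256] 43 [ 477.798 -278.802  122.   ] 2.7553742
[340.476 202.81 ] 42 [ 505.079 -260.083  122.   ] 67.39255
[310.545 229.061] 33 [ 507.176 -293.163  122.   ] 123.2412
cup [ 496.684 -277.349  122.   ] [np.float64(18.94182491119093), np.float64(19.19888731464536), np.float64(18.97751135129253)] [np.float64(-175.60233338940105), np.float64(64.07128953210909), np.float64(-56.438768837261534)]
[221.  194.5] 2 [  1 102 255] [556.423 133.315  93.   ]
[243.5 194.5] 4 [ 13  96 255] [557.073  77.988  93.   ]
[216.5 202.5] 4 [ 16 128 255] [536.525 143.679  93.   ]
[248.   202.25] 4 [  1 186 254] [538.053  66.373  93.   ]
[228. 222.] 3 [  1 173 254] [488.959 113.861  93.   ]
[237.  222.5] 2 [ 17 181 255] [487.998  91.824  93.   ]
dock [527.505 104.507  93.   ] [(np.float64(40.8), np.float64(44.9)), (np.float64(39.7), np.float64(-41.9)), (np.float64(40.2), np.float64(77.0)), (np.float64(39.6), np.float64(-74.5)), (np.float64(39.7), np.float64(166.4)), (np.float64(41.5), np.float64(-162.2))]
```

```bash
python3 - <<'E'
from h import *
rows([([496.5,-277.3,150],down(50),3),([496.5,-277.3,62],down(50),6)],100)
E
```

```text
[[-0.0014,-0.0001,0.0168,0.0,0.0,0.0,100],[-0.0015,-0.0001,0.0168,0.0,0.0,0.0001,100],[-0.0014,-0.0001,0.0168,0.0,0.0,0.0,100],[0.0,0.0,0.0147,0.0,0.0,0.0,100],[0.0,0.0,0.0146,0.0,0.0,0.0,100],[0.0,0.0,0.0147,0.0,0.0,0.0,100],[0.0,0.0,0.0147,0.0,0.0,0.0,100],[0.0,0.0,0.0147,0.0,0.0,0.0,100],[0.0,0.0,0.0146,0.0,0.0,0.0,100]]
```

Call:
send_rows([
  [-0.0014,0,0.0168,0,0,0,100],
  [-0.0015,0,0.0168,0,0,0,100],
  [-0.0014,0,0.0168,0,0,0,100],
  [0,0,0.0147,0,0,0,100],
  [0,0,0.0147,0,0,0,100],
  [0,0,0.0147,0,0,0,100],
  [0,0,0.0147,0,0,0,100],
  [0,0,0.0147,0,0,0,100],
  [0,0,0.0147,0,0,0,100],
  [0,0,0,0,0,0,100],
  [0,0,0,0,0,0,0],
  [0,0,0,0,0,0,0],
  [0,0,0,0,0,0,0],
  [0,0,0,0,0,0,0],
  [0,0,0,0,0,0,0],
], squeeze=60)

```text
t: 11.52
tcp_pos: [496.6, -278.4, 62.7]
eef_rot: [[-0.766, 0.643, 0.001], [0.643, 0.766, -0.002], [-0.002, -0.0, -1.0]]
force: [-1.0, -0.4, 4.4]
opening: 59.2
finger_force: 64.4
```

```bash
python3 - <<'E'
from h import *
s=bot.observe();print(s['t'],s['tcp_pos'],s['eef_rot'],s['joint_pos'],s['force'],s['ft_torque'])
p=cam('wrist');im=bot.read_camera('wrist');np.save('w3T.npy',p['T'])
cv2.imwrite('pics/w3full.png',im)
rows([(s['tcp_pos']+np.array([0,0,120]),down(50),5)],0)
g=cv2.cvtColor(im,cv2.COLOR_BGR2GRAY)
c0=proj(p,[496.5,-277.3,122]);print(c0)
bh=cv2.morphologyEx(g,cv2.MORPH_BLACKHAT,np.ones((11,11)))
disk=np.zeros_like(g);cv2.circle(disk,tuple(int(x) for x in c0),62,255,-1)
k,lab,st,ce=cv2.connectedComponentsWithStats(((bh>35)&(disk>0)).astype(np.uint8))
for i in range(1,k):
    if st[i,4]>15: print(ce[i],st[i],ray(p,*ce[i],122))
E
```

```text
11.525 [ 496.598 -278.353   62.725] [[-0.766  0.643  0.001]
 [ 0.643  0.766 -0.002]
 [-0.002 -0.    -1.   ]] [-0.575  0.293  1.475 -0.001  1.372 -1.448] [-1.018 -0.448  4.433] [ 0.067  0.23  -0.006]
[[0.0,0.0,-0.024,0.0,0.0001,0.0,0],[-0.0001,0.0,-0.024,0.0,0.0,0.0,0],[0.0,0.0,-0.024,0.0,0.0001,0.0,0],[0.0,0.0,-0.024,-0.0001,0.0,0.0,0],[0.0,0.0,-0.024,0.0,0.0001,0.0,0]]
[317.647 334.565]
[278.962 303.636] [267 293  25  22 184] [ 477.954 -278.889  122.   ]
[367.157 325.486] [356 321  23  10 140] [ 504.58  -261.485  122.   ]
```

```bash
python3 - <<'E'
from h import *
s=bot.observe();p=s['tcp_pos']
rows([(p+[0,0,140],down(50),6),([527.8,104,225],down(93.9),11)],0)
E
```

```text
[[0.0,0.0,-0.0233,0.0,0.0001,0.0,0],[-0.0001,0.0,-0.0234,0.0,0.0,0.0,0],[0.0,0.0,-0.0233,0.0,0.0001,0.0,0],[0.0,0.0,-0.0233,0.0,0.0,0.0,0],[0.0,-0.0001,-0.0234,-0.0001,0.0001,0.0,0],[0.0,0.0,-0.0233,0.0,0.0,0.0,0],[0.0202,0.0285,-0.002,0.0,0.0,-0.0111,0],[0.0181,0.0297,-0.002,0.0,0.0,-0.0111,0],[0.016,0.031,-0.0021,0.0,0.0,-0.0111,0],[0.0139,0.032,-0.002,0.0,0.0,-0.0111,0],[0.0115,0.033,-0.002,0.0,0.0,-0.011,0],[0.0093,0.0336,-0.002,0.0,0.0,-0.0111,0],[0.0069,0.0342,-0.002,0.0,0.0,-0.0111,0],[0.0045,0.0346,-0.0021,0.0,0.0,-0.0111,0],[0.002,0.0348,-0.002,0.0,0.0,-0.0111,0],[-0.0003,0.0348,-0.002,0.0,0.0,-0.0111,0],[-0.0028,0.0348,-0.002,0.0,0.0,-0.0111,0]]
```

Call:
send_rows([
  [0,0,-0.0233,0,0.0001,0,0],
  [-0.0001,0,-0.0234,0,0,0,0],
  [0,0,-0.0233,0,0.0001,0,0],
  [0,0,-0.0233,0,0,0,0],
  [0,-0.0001,-0.0234,-0.0001,0.0001,0,0],
  [0,0,-0.0233,0,0,0,0],
  [0.0202,0.0285,-0.002,0,0,-0.0111,0],
  [0.0181,0.0297,-0.002,0,0,-0.0111,0],
  [0.016,0.031,-0.0021,0,0,-0.0111,0],
  [0.0139,0.032,-0.002,0,0,-0.0111,0],
  [0.0115,0.033,-0.002,0,0,-0.011,0],
  [0.0093,0.0336,-0.002,0,0,-0.0111,0],
  [0.0069,0.0342,-0.002,0,0,-0.0111,0],
  [0.0045,0.0346,-0.0021,0,0,-0.0111,0],
  [0.002,0.0348,-0.002,0,0,-0.0111,0],
  [-0.0003,0.0348,-0.002,0,0,-0.0111,0],
  [-0.0028,0.0348,-0.002,0,0,-0.0111,0],
  [0,0,0,0,0,0,0],
  [0,0,0,0,0,0,0],
  [0,0,0,0,0,0,0],
])

```text
t: 14.08
tcp_pos: [527.4, 103.4, 223.8]
eef_rot: [[-0.998, -0.067, -0.002], [-0.067, 0.998, 0.001], [0.002, 0.001, -1.0]]
force: [0.1, -0.9, -3.1]
opening: 59.0
finger_force: 65.9
```

```bash
python3 - <<'E'
from h import *
s=bot.observe();print(s['t'],s['tcp_pos'],s['eef_rot'],s['joint_pos'],s['force'],s['ft_torque'])
p=cam('wrist');im=bot.read_camera('wrist');np.save('w4T.npy',p['T']);cv2.imwrite('pics/w4full.png',im)
sc=bot.read_camera('scene');cv2.imwrite('pics/s4full.png',sc)
cv2.imwrite('pics/w4.png',np.hstack([im[:,130:530],cv2.resize(sc[210:330,230:350],(400,400),interpolation=cv2.INTER_CUBIC)]))
for z,c in [(93,[527.8,104])]:
  for a in range(-12,348,120): print(a,proj(p,[c[0]+38*np.cos(np.radians(a)),c[1]+38*np.sin(np.radians(a)),z]))
E
```

```text
14.075 [527.407 103.351 223.795] [[-0.998 -0.067 -0.002]
 [-0.067  0.998  0.001]
 [ 0.002  0.001 -1.   ]] [ 0.124  0.091  1.375  0.001  1.678 -1.513] [ 0.055 -0.851 -3.133] [-0.046  0.031  0.057]
-12 [306.999 218.61 ]
108 [355.827 174.313]
228 [289.015 155.76 ]
```

View pics/w4.png

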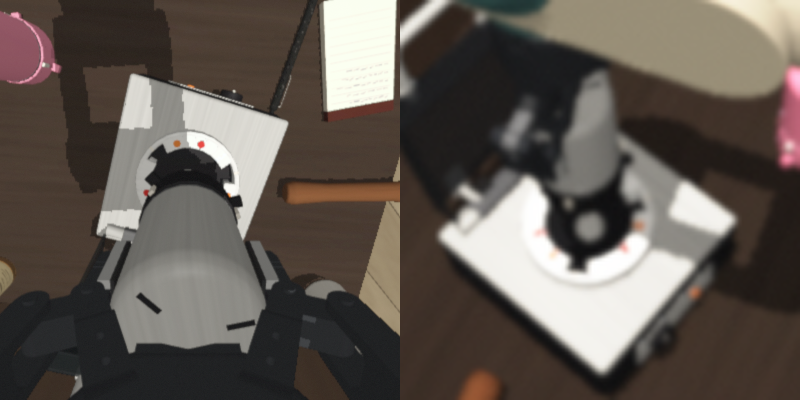

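Left (wrist): the cup is gripped over the collar. The front dots are near (307,144) orange, (331,145) red and (276,193) red, with a notch near (285,152). Right (scene): the cup is tilted in the view only and the cover is open. I'll cast rays through the dots.

```bash
python3 - <<'E'
from h import *
from scipy.optimize import least_squares
p=bot.camera_params('wrist');p['T']=np.load('w4T.npy');im=cv2.imread('pics/w4full.png')
hsv=cv2.cvtColor(im,cv2.COLOR_BGR2HSV)
m=((hsv[...,1]>90)&(hsv[...,2]>110)&((hsv[...,0]<20)|(hsv[...,0]>170))).astype(np.uint8)
k,lab,st,ce=cv2.connectedComponentsWithStats(m);P=[];A=[]
for i in range(1,k):
    u,v=ce[i]
    if st[i,4]>3 and 260<u<390 and 115<v<215:
        X=ray(p,u,v,93);h=np.median(hsv[lab==i][:,0]);b=np.degrees(np.arctan2(X[1]-104,X[0]-527.8));print(ce[i],st[i,4],h,X,b,np.hypot(X[0]-527.8,X[1]-104))
E
```

```text
[306.5   143.158] 38 12.5 [489.525  91.462  93.   ] -161.8621858181343 40.27594777347119
[330.697 143.909] 33 1.0 [488.731 113.84   93.   ] 165.86360988948627 40.28913096340563
[275.708 192.125] 24 1.0 [539.058  64.119  93.   ] -74.23590989902043 41.44011101966706
[358.5 194.5] 8 13.0 [536.134 144.919  93.   ] 78.48827182743203 41.75946423726435
```

```bash
python3 - <<'E'
from h import *
print(bot.observe()['tcp_pos'])
rows([([527.8,104.1,160],down(94.4),5),([527.8,104.1,144],down(94.4),6)],0)
E
```

```text
[527.521 103.447 224.116]
[[-0.0001,0.0001,0.0128,0.0,-0.0001,-0.0003,0],[-0.0001,0.0001,0.0128,0.0001,0.0,-0.0003,0],[0.0,0.0001,0.0129,0.0,-0.0001,-0.0003,0],[-0.0001,0.0002,0.0128,0.0001,0.0,-0.0004,0],[-0.0001,0.0001,0.0128,0.0,-0.0001,-0.0003,0],[0.0,0.0,0.0027,0.0,0.0,0.0,0],[0.0,0.0,0.0026,0.0,0.0,0.0,0],[0.0,0.0,0.0027,0.0,0.0,0.0,0],[0.0,0.0,0.0027,0.0,0.0,0.0,0],[0.0,0.0,0.0026,0.0,0.0,0.0,0],[0.0,0.0,0.0027,0.0,0.0,0.0,0]]
```

Call:
send_rows([
  [-0.0001,0.0001,0.0128,0,-0.0001,-0.0003,0],
  [-0.0001,0.0001,0.0128,0.0001,0,-0.0003,0],
  [0,0.0001,0.0129,0,-0.0001,-0.0003,0],
  [-0.0001,0.0002,0.0128,0.0001,0,-0.0004,0],
  [-0.0001,0.0001,0.0128,0,-0.0001,-0.0003,0],
  [0,0,0.0027,0,0,0,0],
  [0,0,0.0026,0,0,0,0],
  [0,0,0.0027,0,0,0,0],
  [0,0,0.002,0,0,0,0],
  [0,0,0,0,0,0,0],
])

```text
t: 15.42
tcp_pos: [527.8, 104.9, 150.1]
eef_rot: [[-0.997, -0.078, 0.0], [-0.078, 0.997, 0.0], [-0.001, 0.0, -1.0]]
force: [0.6, -0.3, -3.9]
opening: 59.0
finger_force: 65.9
```

Call:
send_rows([
  [0,0,0.002,0,0,0,0],
  [0,0,0.002,0,0,0,0],
  [0,0,0.002,0,0,0,0],
  [0,0,0,0,0,0,0],
])

```text
t: 15.92
tcp_pos: [527.7, 104.9, 143.8]
eef_rot: [[-0.997, -0.078, -0.0], [-0.078, 0.997, 0.0], [0.0, 0.0, -1.0]]
force: [-1.0, -0.6, -3.8]
opening: 59.0
finger_force: 65.9
```

Call:
send_rows([
  [0,0,0.002,0,0,0,0],
  [0,0,0.002,0,0,0,0],
  [0,0,0.0015,0,0,0,0],
  [0,0,0.001,0,0,0,0],
  [0,0,0,0,0,0,0],
])

```text
t: 16.55
tcp_pos: [527.9, 104.9, 137.9]
eef_rot: [[-0.997, -0.078, 0.001], [-0.078, 0.997, 0.0], [-0.001, 0.0, -1.0]]
force: [-0.3, -0.8, -1.4]
opening: 58.9
finger_force: 66.2
```

Call:
send_rows([
  [0,0,0.0005,0,0,0,0],
  [0,0,0.0005,0,0,0,0],
  [0,0,0,0,0,0,0],
])

```text
t: 16.92
tcp_pos: [528.1, 104.9, 137.7]
eef_rot: [[-0.997, -0.078, 0.002], [-0.078, 0.997, 0.0], [-0.002, 0.0, -1.0]]
force: [-3.7, -0.9, 5.3]
opening: 58.8
finger_force: 66.5
```

```bash
python3 - <<'E'
from h import *
s=bot.observe();print(s['tcp_pos'],s['force'],s['ft_torque'])
E
```

```text
[528.126 104.93  137.73 ] [-3.705 -0.868  5.281] [-0.104  0.64  -0.   ]
```

Call:
send_rows([
  [0,0,0,0,0,0.0083,0],
  [0,0,0,0,0,0.0083,0],
  [0,0,0,0,0,0.0083,0],
  [0,0,0,0,0,0.0083,0],
  [0,0,0,0,0,0.0083,0],
  [0,0,0,0,0,0.0083,0],
  [0,0,0,0,0,0.0083,0],
  [0,0,0,0,0,0.0083,0],
  [0,0,0,0,0,0,0],
], squeeze=70)

```text
t: 18.05
tcp_pos: [528.7, 104.6, 137.8]
eef_rot: [[-0.943, 0.332, 0.004], [0.332, 0.943, -0.0], [-0.003, 0.001, -1.0]]
force: [0.6, -2.6, 4.6]
opening: 58.6
finger_force: 74.1
```

```bash
python3 - <<'E'
from h import *
s=bot.observe();y=s['eef_rot'][:,1];print(s['t'],s['tcp_pos'],s['force'],s['ft_torque'],np.degrees(np.arctan2(y[1],y[0])))
E
```

```text
18.05 [528.75  104.616 137.819] [ 0.632 -2.626  4.568] [-0.435 -0.114  0.145] 70.60412645979848
```

Call:
send_rows([
  [0,0,0,0,0,0.0083,0],
  [0,0,0,0,0,0.0087,0],
  [0,0,0,0,0,0,0],
  [0,0,0,0,0,0,0],
])

```text
t: 18.55
tcp_pos: [528.7, 104.5, 137.8]
eef_rot: [[-0.903, 0.43, 0.003], [0.43, 0.903, -0.001], [-0.003, 0.001, -1.0]]
force: [1.1, -2.4, 4.9]
opening: 58.9
finger_force: 74.1
```

```bash
python3 - <<'E'
from h import *
s=bot.observe();y=s['eef_rot'][:,1];print(s['t'],s['tcp_pos'],s['force'],s['ft_torque'],np.degrees(np.arctan2(y[1],y[0])))
p=cam('wrist');im=bot.read_camera('wrist');cv2.imwrite('pics/w5full.png',im);np.save('w5T.npy',p['T'])
sc=bot.read_camera('scene')
t=bot.read_camera('top')
cv2.imwrite('pics/w5.png',np.hstack([im[:,130:530],cv2.resize(sc[190:310,230:350],(400,400),interpolation=cv2.INTER_CUBIC)]))
g=cv2.cvtColor(im,cv2.COLOR_BGR2GRAY);z=s['tcp_pos'][2]+59.3
bh=cv2.morphologyEx(g,cv2.MORPH_BLACKHAT,np.ones((11,11)));c0=proj(p,[*s['tcp_pos'][:2],z])
disk=np.zeros_like(g);cv2.circle(disk,tuple(int(x) for x in c0),62,255,-1)
k,lab,st,ce=cv2.connectedComponentsWithStats(((bh>35)&(disk>0)).astype(np.uint8));L=[]
for i in range(1,k):
    if st[i,4]>60: L.append(ray(p,*ce[i],z));print(ce[i],st[i],L[-1])
d=L[1]-L[0];print('cup yaw',np.degrees(np.arctan2(d[1],d[0]))+30)
E
```

```text
18.55 [528.72  104.456 137.815] [ 1.097 -2.427  4.949] [-0.608 -0.05   0.145] 64.52034796931292
[278.843 303.421] [267 293  25  21 178] [510.8    99.285 197.115]
[366.058 325.364] [356 321  21  10 121] [532.117 122.454 197.115]
cup yaw 77.38425158644517
```

View pics/w5.png

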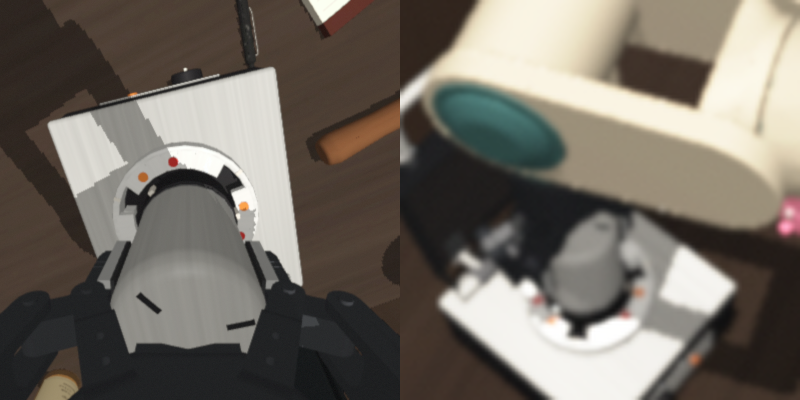

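The white ribs at (152,188) and (240,210) line up with the orange dots at (143,177) and (243,207). The cup hasn't slipped in the grip and is seated, and the cover's dark hood still stands open behind it.

```bash
python3 -c "
from bench import bot
print(bot.sign_off())"
```

```text
the job is handed in; nothing more can be done
None
```

I handed the job in at about 18.7 s: the cover is open on its stop and released, and the cup is fully home, turned about 30° clockwise to the orange pulse marks and still gripped there, short of lock; the bottle, jigger and salt box weren't touched.

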